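# Stow the brass fitting and click the spares case shut

## Task

Put the brass fitting into the open compartment of the blue spares case. Then slide the orange lid along its rails until its tab clicks down behind the black catch and the lid stays shut; push gently, never harder than about 20 N, and leave the other parts on the bench where they are.

Things in the scene. Friction and masses are not known exactly. Their poses are not given: they have to be found in the camera images.
- case: Blue spares case, fixed to the bench, 264 (its x) x 96 (its y) x 37 mm high. Origin: centre of its underside; x points along the rails the way the lid closes, z up. The -x half is closed (deck 28 mm high); the open compartment is x +4 to +100, y -34 to +34 mm. Aluminium rail lips (top at z 37, 68 mm apart) overhang the lid's edges; the lid has 1.5 mm play sideways, 2 mm upward.
- bay (a point): Middle of the compartment's floor (case x +46, y 0, z 4 mm); the catch may overhang the compartment from x +80 on; axes as the case.
- catch_nominal (a point): NOMINAL place of the top rear edge of the black catch ledge, middle of the case's +x end (case x +112, y 0, z 28 mm). The catch piece with the end stop is adjustable and really sits anywhere within 8 mm of this along x; its true place is not measured. A 10 mm ramp leads up to the 11 mm long ledge; climbing it takes 4 to 12 N of push.
- lid: Orange lid, a loose plate 112 (its x) x 74 x 4 mm, 0.12 kg, captive in the rails, at the start pulled back clear of the compartment. Origin: on its underside (28 mm above the bench), 52 mm behind its front edge; axes as the case. Its tab drops behind the catch when this origin is at case x +54 mm (+-8, as the catch is set); the hard end stop always comes 1.5 mm after that: push on past it and the force soars.
- lid_rib (a point): Middle of the top edge of the lid's grip rib: the rib runs across the lid, 12 thick (along x) x 48 (along y) x 26 mm high above the plate, centred 22 mm behind the lid's origin; its top is 58 mm above the bench.
- tab (a joint): Flexible tab at the front of the lid, 43 mm long, bending about its root (20 mm ahead of the lid's origin). 0 = flat, positive = bent up (rad). Its hook riding on the catch bends it to 0.03 to 0.1; it springs back to 0 behind the catch, and is flat before the catch too.
- brass_fitting: The brass (yellow) pipe fitting, 35 (its x) x 20 (its y) x 16 mm, 30 g, lying on the bench. Origin: centre of its underside, z up.
- white_fitting: White plastic straight fitting with a wide collar, 21 x 35 (its y) x 19 mm, loose; leave it. Origin: centre of its underside.
- flange_fitting: Pale grey fitting with a round head, 32 x 29 x 19 mm, loose; leave it. Origin: centre of its underside.
- nut_loose: Black hex nut, 26 x 30 x 13 mm, loose; leave it. Origin: centre of its underside.
- screw_pack: Small see-through upright box with a screw, 31 x 47 x 70 mm, loose; leave it. Origin: centre of its underside.
Mind the look-alikes: they are no part of the job. Several things have the shape of the lid; the one meant has the colours described above.

How it is judged:
By the outcome, as a careful person would: the job done as asked, in the order asked, and still so for the second after the job is handed in, with the robot touching nothing.
It also fails if it takes over 58 s, if anything falls off the work surface, if the arm or the gripper's body presses on something with over 40 N, if the wrist force passes 120 N, or if a joint passes its speed limit or range.

## Robot

A 6-joint arm with a two-finger parallel gripper is mounted at the origin on a cart in front of the work surface, level with it; the furniture and walls round the work are solid. World frame = base frame: x ahead of the robot, y to its left, z up, the work surface at z = 0. Lengths are in mm, angles in rad, forces in N, time in s.
With the tool pointing down it reaches from about 350 to 950 mm from the base axis. Payload 17.4 kg.
Tool frame: the origin (TCP) lies at the very end of the fingers, on their centre line; the grasp point (between the pads) lies 19 mm behind it (robot.grip_depth is the distance from the TCP to the grasp point, in mm); z points along the fingers, y is the line along which they close (so a half turn about z gives the same grasp; the last joint's range is limited). The gripper opens to 93 mm and grips with 3 to 60 N. Pads are 15 mm wide; open, the fingers measure 128 mm over their backs; the gripper's body (75 mm by 188 mm) begins 65 mm behind the grasp point.
Start: joints at [1.288, 0.116, 1.442, -0, 1.584, -0.038], TCP at [163.602, 654.879, 194.246] pointing down, gripper open.
Joint ranges: [-2.83, 2.83], [-0.83, 2.19], [0.07, 2.5], [-1.14, 4.28], [0.01, 3], [-2.97, 2.97]. Speed limits (rad/s): [1.89, 1.89, 2.22, 3.14, 3.14, 3.14].

## Interface

Orientations are given as a rotation vector (axis times angle).
In Python, from workcell import robot gives the robot as it stands. The module is installed in compiled form; this text tells all that it offers.
- The arm moves only by the tool carry_out, never from a script. Its argument "increments" is text: rows parted by semicolons, each of 7 numbers parted by spaces: the finger opening in m, from 0 to 0.093, then the shift along the tool's x, y, z in m, then the turn, a rotation vector about the tool's x, y, z in rad. In form: gripper x y z rx ry rz; .... A call has 1 to 12 rows; each row is the pose to reach, as a shift and turn from the pose commanded when the call began, along the tool's axes at that moment; what a row does not reach only later rows make up. A row lasts 1/10 s, in which the tool goes at most 50 mm and 8.59 degrees, less where a joint would pass 70% of its speed; a pose out of reach is approached as far as the arm can. A call with a gripper value outside its range is refused whole. The fingers move at their own pace and stop on an object; "newtons" is the grip in N (left out, the last holds). Time passes only in rows, so rows that repeat a pose let the fingers close. It gives the time, the measured TCP pose, the force, the opening and the grip force at its end, in the units of the state.
- robot.read_state(): the state, without advancing time (a new reading comes with each control period).
- robot.camera(name): name is "side" or "top"; returns the picture (400x640x3 uint8, red, green, blue); there is no depth.
- robot.camera_params(name): a dict with "mtx" (3x3 intrinsics, pixels), "rvec" (rotation vector, rad) and "tvec" (3), from world to camera coordinates, as OpenCV has them. Camera axes: x right, y down, z forward; pixel columns grow to the right and rows downward; lengths in mm; the calibration is good to about 2 mm. A picture is of the moment at which its call begins. camera_params takes no time and is no camera call.
- robot.sign_off(): hands the job in; it is judged then, once.
The state is a dict: "t": time; "q": joint angles; "joint_vel": joint speeds; "joint_torque": joint torques, N m; "tcp_pos": TCP position; "ee_rot": TCP orientation; "wrist_force": force on the tool from outside, world axes, zero at the start; "ft_torque": the same for the moment, N m; "gripper_width": opening from 0.0 (shut) to 1.0 (fully open); "grasp_force": force on a finger pad.
Only numpy, scipy, OpenCV 4.12 (cv2) and the standard library are available. Lean on these libraries where they do the work, as an engineer would, in place of code of your own. Each camera call takes 0.05 s, during which the arm holds its last target. There are 200 camera calls.

## Working session

There is one attempt and no reset: what is moved stays moved. The work goes in short steps, Python scripts to look and compute and a tool call to move; the robot and the scene stay as the last step left them, time stands still between calls to the robot, and variables do not carry over. Pictures are saved under pics/ and viewed, at most 10 in all, crops included, and the job is handed in when it is done.

Besides the shell and the picture viewer there is one more tool, called after "Request:" as name(argument=value, ...) on one line, values as JSON. carry_out: Moves the arm, as the interface text tells. Its arguments: {"type":"object","properties":{"increments":{"type":"string"},"newtons":{"type":"number"}},"required":["increments"]}

```bash
mkdir -p pics
cat > h.py <<'E'
import numpy as np, cv2
from scipy.spatial.transform import Rotation as R
from workcell import robot
def cp(n):
    p=robot.camera_params(n); return np.array(p["mtx"],float),np.array(p["rvec"],float).ravel(),np.array(p["tvec"],float).ravel()
def px2w(n,u,v,z):
    K,r,t=cp(n); M=R.from_rotvec(r).as_matrix(); d=M.T@np.linalg.inv(K)@[u,v,1]; c=-M.T@t
    return c+d*(z-c[2])/d[2]
def w2px(n,P):
    K,r,t=cp(n); return cv2.projectPoints(np.array(P,float).reshape(-1,1,3),r,t,K,None)[0].reshape(-1,2)
def snap(n,f,crop=None,s=1):
    im=robot.camera(n)[:,:,::-1]
    if crop: a,b,c,d=crop; im=im[b:d,a:c]
    cv2.imwrite("pics/"+f,cv2.resize(im,None,fx=s,fy=s,interpolation=cv2.INTER_CUBIC))
E
python3 - <<'E'
from h import *
snap("top","t0.png",s=1.25); snap("side","s0.png",s=1.25)
s=robot.read_state(); print(s["tcp_pos"],R.from_rotvec(s["ee_rot"]).as_matrix().round(3),s["t"])
for n in("top","side"):
    K,r,t=cp(n);M=R.from_rotvec(r).as_matrix();print(K,-M.T@t,M[2])
E
```

```text
[163.54940095 654.67209604 193.59316824] [[-0.97   0.242 -0.   ]
 [ 0.242  0.97  -0.001]
 [ 0.    -0.001 -1.   ]] 0.1
[[397.28521307   0.         320.56943157]
 [  0.         397.28521307 207.03922579]
 [  0.           0.           1.        ]] [ 386.37291976 -137.76190706 1102.14749846] [ 0.10086906  0.01203545 -0.99482691]
[[418.33235096   0.         312.37184289]
 [  0.         418.33235096 203.57871108]
 [  0.           0.           1.        ]] [   70.03079156 -1188.73395844   843.69344183] [ 0.31810248  0.76623629 -0.55829451]
```

View pics/t0.png

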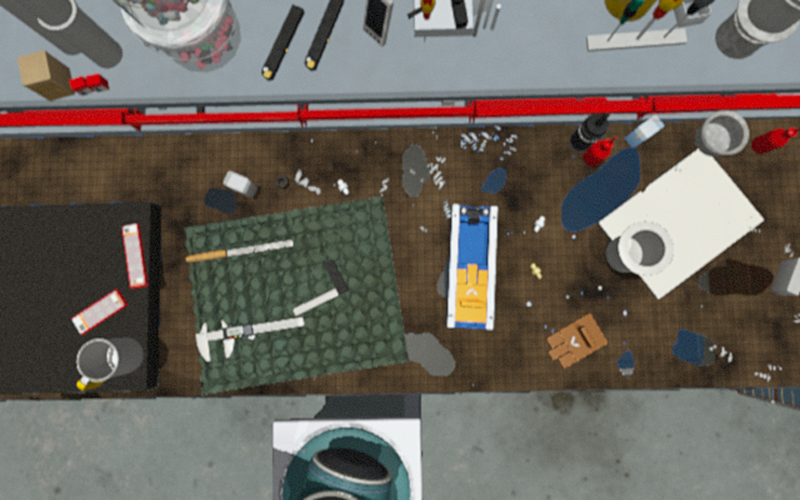

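View pics/s0.png

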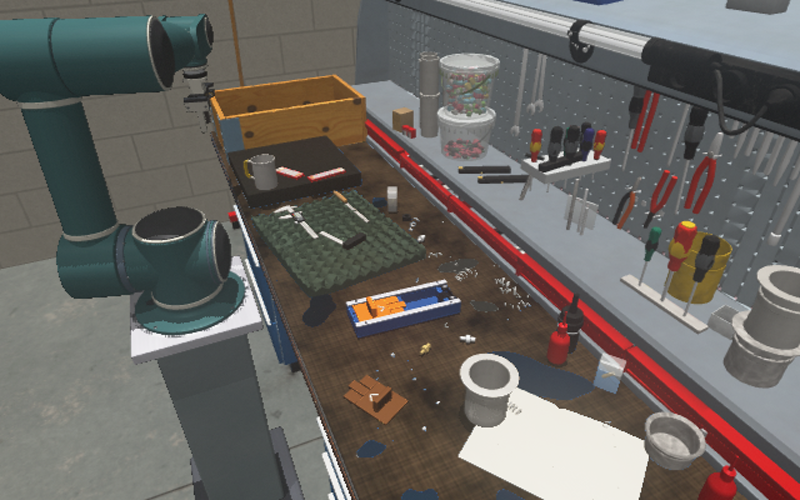

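The top view (800x500) shows the blue case at (472,267) with the black catch at its upper end (480,212) and the orange lid at (470,290). The brown plate at (577,341) is a lid look-alike. For the fitting, the candidates are (537,270), which is yellow and so fits brass, and (540,223), which is white. I'll enlarge this area to confirm.

Run:
```python
from h import *
snap("top","t1.png",(340,155,460,275),5); snap("side","s1.png",(265,215,395,300),6)
```

```text
(no output)
```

View pics/t1.png

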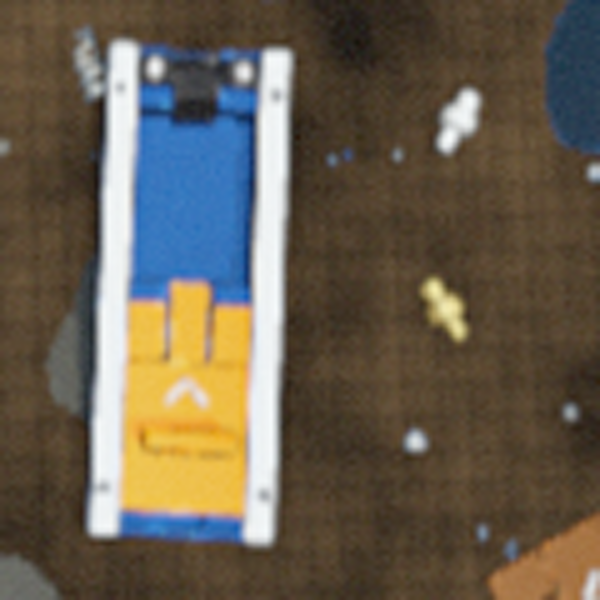

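View pics/s1.png

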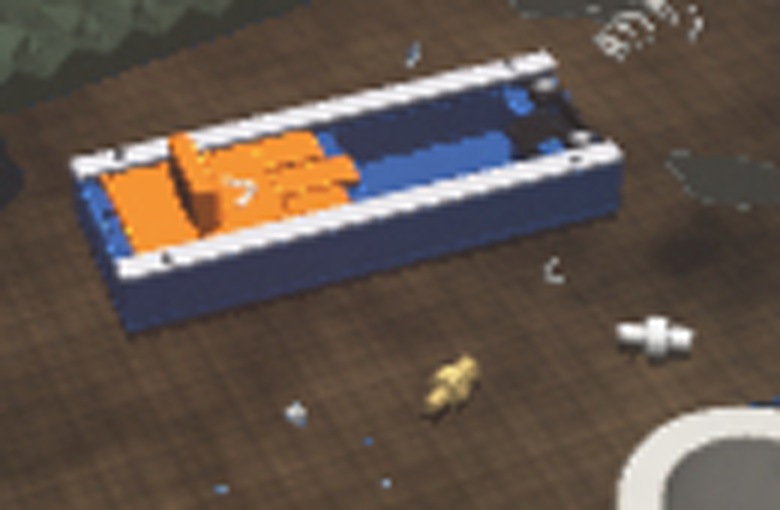

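The crop confirms it: the yellow fitting is at crop (444,309), while (460,120) is white, and the orange lid is in the case. Rail-top corners in the top crop are (110,40), (293,49), (88,537) and (275,545).

Run:
```python
from h import *
T=lambda x,y:(340+(x+.5)/5-.5,155+(y+.5)/5-.5)
S=lambda x,y:(265+(x+.5)/6-.5,215+(y+.5)/6-.5)
def show(l,n,c,z): print(l,px2w(n,*c,z)[:2].round(1))
for p in[(110,40),(293,49),(88,537),(275,545)]: show("T rail",'top',T(*p),37)
for p in[(552,54),(622,148),(72,162),(120,272)]: show("S rail",'side',S(*p),37)
for p in[(444,309),(433,284),(460,336)]: show("T brass",'top',T(*p),10)
for p in[(453,386),(432,407),(472,362)]: show("S brass",'side',S(*p),8)
for p in[(142,432),(240,432)]: show("T rib top c",'top',T(*p),58)
for p in[(180,140),(210,185)]: show("S rib top",'side',S(*p),58)
for p in[(190,282)]: show("T tab front",'top',T(*p),32)
for p in[(357,170)]: show("S tab front",'side',S(*p),32)
for p in[(195,122)]: show("T catch rear",'top',T(*p),20)
for p in[(460,120)]: show("T white",'top',T(*p),10)
```

```text
T rail [ 613.6 -238.9]
T rail [ 606.5 -338. ]
T rail [ 345.8 -219.3]
T rail [ 339.7 -318.1]
S rail [ 613.  -247.3]
S rail [ 607.3 -332.7]
S rail [ 348.5 -226.2]
S rail [ 341.9 -315. ]
T brass [ 465.2 -420.2]
T brass [ 479.1 -414.8]
T brass [ 450.2 -428.2]
S brass [ 466.7 -423.9]
S brass [ 451.6 -432.2]
S brass [ 482.  -413.2]
T rib top c [ 400.5 -247.4]
T rib top c [ 399.5 -298.6]
S rib top [ 396.2 -257.4]
S rib top [ 396.8 -296.3]
T tab front [ 481.  -278.5]
S tab front [ 480.  -286.9]
T catch rear [ 570.4 -285.8]
T white [ 570.  -433.9]
```

```bash
cat >> h.py <<'E'
C=np.array([477,-279.5,0]); YAW=-.0735
def case(x,y,z): c,s=np.cos(YAW),np.sin(YAW); return C+[c*x-s*y,s*x+c*y,z]
def go(p,yaw):  # shift/turn in tool axes from the current pose; yaw = world angle of tool y
    s=robot.read_state(); A=R.from_rotvec(s["ee_rot"]).as_matrix(); y=np.array([np.cos(yaw),np.sin(yaw),0]); z=np.array([0,0,-1.])
    D=np.c_[np.cross(y,z),y,z]
    print((A.T@(np.array(p)-s["tcp_pos"])/1000).round(4),R.from_matrix(A.T@D).as_rotvec().round(4))
E
python3 - <<'E'
from h import *
go([450,200,190],.4); go([466,-422,190],-1.076); go([466,-422,60],-1.076)
E
```

```text
[-0.3881 -0.3718  0.0041] [-7.000e-04  3.000e-04  9.261e-01]
[-0.5543 -0.9714  0.0045] [-4.0000e-04  9.0000e-04  2.4021e+00]
[-0.5543 -0.9713  0.1345] [-4.0000e-04  9.0000e-04  2.4021e+00]
```

Request:
carry_out(increments="0.06 -0.388 -0.372 0.004 0 0 0.926;0.06 -0.388 -0.372 0.004 0 0 0.926;0.06 -0.388 -0.372 0.004 0 0 0.926;0.06 -0.388 -0.372 0.004 0 0 0.926;0.06 -0.388 -0.372 0.004 0 0 0.926;0.06 -0.388 -0.372 0.004 0 0 0.926;0.06 -0.388 -0.372 0.004 0 0 0.926;0.06 -0.388 -0.372 0.004 0 0 0.926;0.06 -0.388 -0.372 0.004 0 0 0.926;0.06 -0.554 -0.971 0.004 0 0 2.402;0.06 -0.554 -0.971 0.004 0 0 2.402;0.06 -0.554 -0.971 0.004 0 0 2.402", newtons=15)

```text
t: 1.4
tcp_pos: [416.4, 122.7, 190.7]
ee_rot: [2.283, 2.158, 0.0]
wrist_force: [1.2, 0.1, -1.1]
gripper_width: 0.643
grasp_force: 0.0
```

Run:
```python
from h import *
print(robot.read_state()["t"]); go([466,-422,190],-1.076); go([466,-422,60],-1.076)
```

```text
1.4
[-0.5411  0.08    0.0007] [ 2.0000e-04 -2.0000e-04  1.0201e+00]
[-0.5411  0.0799  0.1307] [ 2.0000e-04 -2.0000e-04  1.0201e+00]
```

Request:
carry_out(increments="0.06 -0.541 0.08 0 0 0 1.02;0.06 -0.541 0.08 0 0 0 1.02;0.06 -0.541 0.08 0 0 0 1.02;0.06 -0.541 0.08 0 0 0 1.02;0.06 -0.541 0.08 0 0 0 1.02;0.06 -0.541 0.08 0 0 0 1.02;0.06 -0.541 0.08 0 0 0 1.02;0.06 -0.541 0.08 0 0 0 1.02;0.06 -0.541 0.08 0 0 0 1.02;0.06 -0.541 0.08 0 0 0 1.02;0.06 -0.541 0.08 0 0 0 1.02;0.06 -0.541 0.08 0 0 0 1.02")

```text
t: 2.6
tcp_pos: [468.9, -423.9, 189.0]
ee_rot: [-3.044, -0.773, 0.003]
wrist_force: [-0.0, 0.9, 0.1]
gripper_width: 0.643
grasp_force: 0.0
```

Run:
```python
from h import *
print(robot.read_state()["t"]); go([466,-422,60],-1.076)
```

```text
2.6
[-0.0015 -0.0028  0.129 ] [-0.0017  0.0013  0.0027]
```

Request:
carry_out(increments="0.06 -0.001 -0.003 0.05 0 0 0;0.06 -0.001 -0.003 0.1 0 0 0;0.06 -0.001 -0.003 0.13 0 0 0;0.06 -0.001 -0.003 0.15 0 0 0;0.06 -0.001 -0.003 0.15 0 0 0")

```text
t: 3.1
tcp_pos: [466.1, -415.9, 37.7]
ee_rot: [-3.04, -0.778, 0.004]
wrist_force: [-0.0, -0.3, 0.6]
gripper_width: 0.642
grasp_force: 0.0
```

Run:
```python
from h import *
snap("top","t2.png",(380,165,480,265),4); snap("side","s2.png",(290,230,390,320),4)
a,b=cv2.imread("pics/t2.png"),cv2.imread("pics/s2.png")
b=cv2.copyMakeBorder(b,0,400-b.shape[0],0,0,cv2.BORDER_CONSTANT); cv2.imwrite("pics/c2.png",np.hstack([a,b]))
go([466,-422,4],-1.076); print(w2px("top",robot.read_state()["tcp_pos"]),w2px("side",robot.read_state()["tcp_pos"]))
```

```text
[-0.0035  0.0034  0.0376] [ 0.0002 -0.0001  0.0063]
[[430.33006224 214.66951191]] [[339.48732265 268.52986124]]
```

View pics/c2.png

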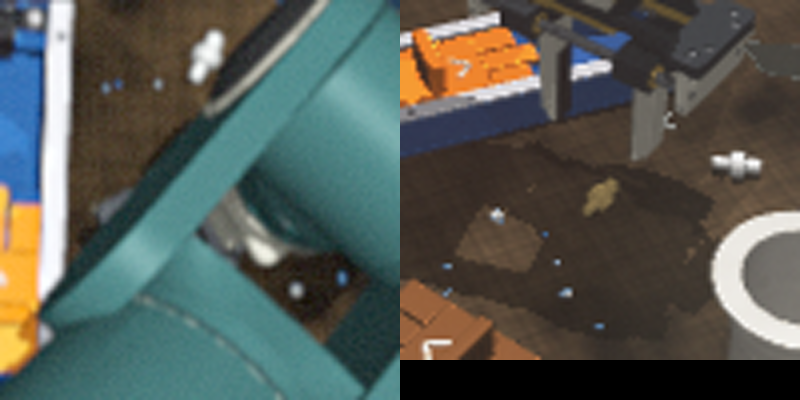

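The side view shows the fitting untouched at crop (602,196) with the open fingers straddling it. Next I descend and grip.

Request:
carry_out(increments="0.06 -0.0035 0.0035 0.015 0 0 0.006;0.06 -0.0035 0.0035 0.028 0 0 0.006;0.06 -0.0035 0.0035 0.036 0 0 0.006;0.06 -0.0035 0.0035 0.036 0 0 0.006")

```text
t: 3.6
tcp_pos: [465.2, -421.8, 3.1]
ee_rot: [-3.044, -0.769, 0.002]
wrist_force: [0.5, 0.7, -0.4]
gripper_width: 0.645
grasp_force: 0.0
```

Run:
```python
from h import *
go([466,-422,4],-1.076)
```

```text
[ 0.0006  0.0006 -0.0009] [-0.0021  0.0006 -0.0001]
```

Request:
carry_out(increments="0.005 0 0 0.001 0 0 0;0.005 0 0 0.001 0 0 0;0.005 0 0 0.001 0 0 0;0.005 0 0 0.001 0 0 0;0.005 0 0 0.001 0 0 0;0.005 0 0 0.001 0 0 0;0.005 0 0 0.001 0 0 0;0.005 0 0 0.001 0 0 0", newtons=15)

```text
t: 4.4
tcp_pos: [465.9, -422.3, 3.8]
ee_rot: [3.046, 0.769, 0.0]
wrist_force: [-0.1, 0.5, 0.6]
gripper_width: 0.06
grasp_force: 0.0
```

Run:
```python
from h import *
print(robot.read_state()["gripper_width"],robot.read_state()["grasp_force"])
snap("side","s3.png",(290,215,390,305),6)
```

```text
0.06001065310431978 0.0
```

View pics/s3.png

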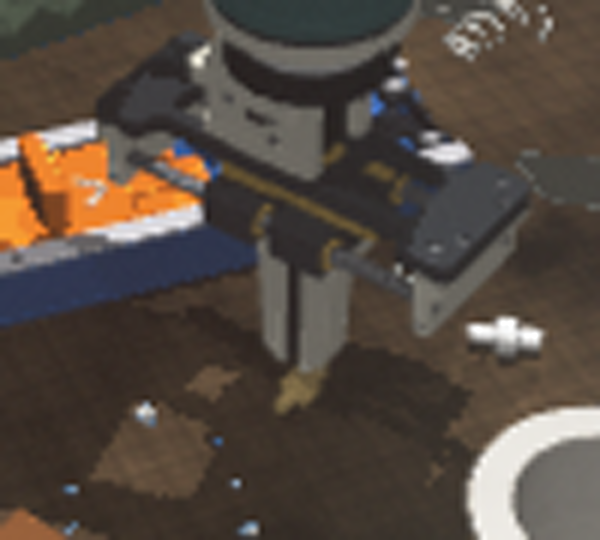

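Run:
```python
from h import *
p=robot.read_state()["tcp_pos"]; print(p,w2px("side",[p,[466,-422,0],[466,-422,8]]),w2px("top",[p]))
S=lambda x,y:(290+(x+.5)/6-.5,215+(y+.5)/6-.5)
for q in[(298,390),(280,408),(318,374)]: print(px2w("side",*S(*q),8).round(1))
for q in[(290,360),(305,372),(325,366)]: print("finger",px2w("side",*S(*q),4).round(1))
im=robot.camera("side"); hsv=cv2.cvtColor(im[270:290,325:355],cv2.COLOR_RGB2HSV)
m=cv2.inRange(hsv,(15,70,60),(35,255,255)); ys,xs=np.nonzero(m); print(len(xs),xs.mean()+325,ys.mean()+270,xs.min()+325,xs.max()+325,ys.min()+270,ys.max()+270)
```

```text
[ 465.81353282 -422.28280982    3.74417213] [[339.5263236  279.73144382]
 [339.51880404 280.60997355]
 [339.56632857 278.54923302]] [[428.58305083 216.33647298]]
[ 463.4 -425.3    8. ]
[ 450.5 -432.4    8. ]
[ 476.7 -419.7    8. ]
finger [ 470.7 -402.     4. ]
finger [ 473.6 -412.2    4. ]
finger [ 484.1 -412.5    4. ]
102 339.38235294117646 281.54901960784315 325 354 271 289
```

Request:
carry_out(increments="0.003 0 0 -0.02 0 0 0;0.003 0 0 -0.06 0 0 0;0.003 0 0 -0.06 0 0 0;0.003 0 0 -0.06 0 0 0")

```text
t: 4.9
tcp_pos: [466.2, -422.6, 64.7]
ee_rot: [3.044, 0.769, 0.002]
wrist_force: [1.0, 1.1, -0.7]
gripper_width: 0.033
grasp_force: 0.0
```

Run:
```python
from h import *
s=robot.read_state(); print(s["tcp_pos"],s["gripper_width"],s["grasp_force"],w2px("side",[s["tcp_pos"]]))
snap("side","s4.png",(290,215,390,305),6)
```

```text
[ 466.21562792 -422.64739011   64.73194576] 0.03321119801096638 0.0 [[340.0896602  263.59887652]]
```

View pics/s4.png

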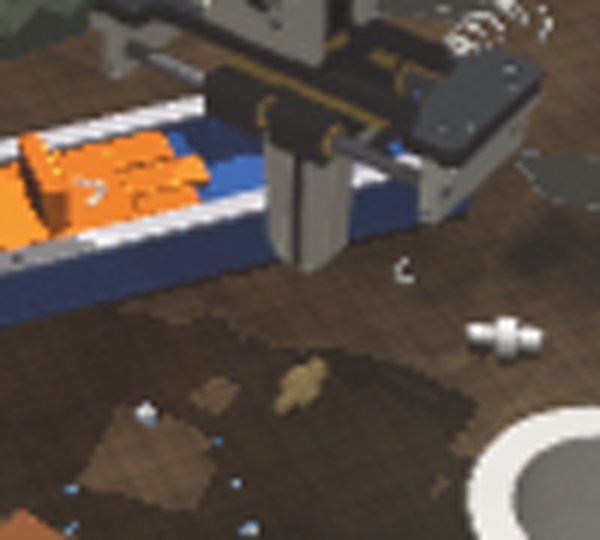

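The fitting stayed on the bench at crop (302,385), and it hasn't moved. The fingertips appear at crop (305,270), about 3.5 px higher than the reported TCP projects. The real tips may therefore sit higher than reported, so I'll check by touching down carefully with open fingers.

Request:
carry_out(increments="0.06 0 0 0 0 0 0;0.06 0 0 0.03 0 0 0;0.06 0 0 0.06 0 0 0;0.06 0 0 0.061 0 0 0;0.06 0 0 0.062 0 0 0;0.06 0 0 0.063 0 0 0;0.06 0 0 0.063 0 0 0")

```text
t: 5.65
tcp_pos: [466.3, -422.8, 2.1]
ee_rot: [3.045, 0.769, 0.001]
wrist_force: [-0.7, 0.4, -0.1]
gripper_width: 0.583
grasp_force: 0.0
```

Run:
```python
from h import *
s=robot.read_state(); print(s["tcp_pos"],s["wrist_force"],s["gripper_width"])
snap("side","s5.png",(300,230,380,300),8)
```

```text
[ 466.34075068 -422.76483651    2.0891267 ] [-0.74016614  0.39758952 -0.1406827 ] 0.5832785664395844
```

View pics/s5.png

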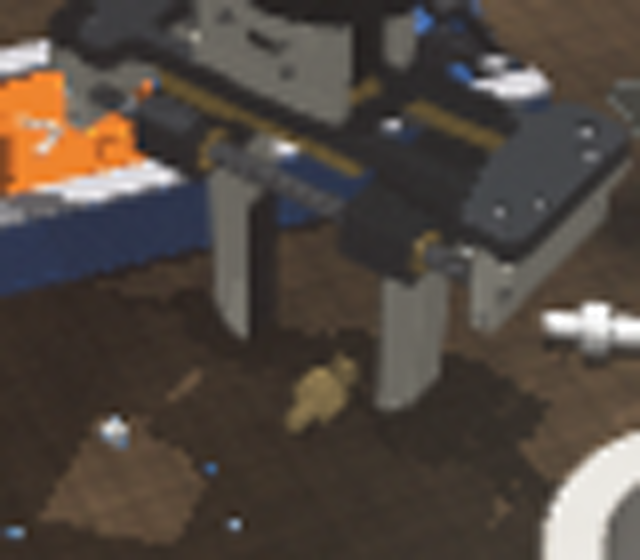

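The tips, at crop (250,335) and (405,408), straddle the fitting at (320,393) but end about 3.5 px above it, so they still hover. I'll go down in small steps and watch the force.

Request:
carry_out(increments="0.06 0 0 0.001 0 0 0;0.06 0 0 0.002 0 0 0;0.06 0 0 0.003 0 0 0;0.06 0 0 0.004 0 0 0;0.06 0 0 0.004 0 0 0")

```text
t: 6.2
tcp_pos: [465.7, -422.2, -3.5]
ee_rot: [-3.046, -0.769, 0.0]
wrist_force: [-0.5, 0.1, -0.2]
gripper_width: 0.644
grasp_force: 0.0
```

Request:
carry_out(increments="0.06 0 0 0.001 0 0 0;0.06 0 0 0.002 0 0 0;0.06 0 0 0.003 0 0 0;0.06 0 0 0.004 0 0 0;0.06 0 0 0.004 0 0 0")

```text
t: 6.7
tcp_pos: [465.8, -422.2, -7.5]
ee_rot: [-3.046, -0.769, 0.0]
wrist_force: [-0.5, 0.4, -0.4]
gripper_width: 0.647
grasp_force: 0.0
```

Request:
carry_out(increments="0.06 0 0 0.001 0 0 0;0.06 0 0 0.002 0 0 0;0.06 0 0 0.003 0 0 0;0.06 0 0 0.003 0 0 0")

```text
t: 7.1
tcp_pos: [465.8, -422.3, -10.4]
ee_rot: [-3.046, -0.769, 0.0]
wrist_force: [-0.2, 1.0, -1.0]
gripper_width: 0.644
grasp_force: 0.0
```

Request:
carry_out(increments="0.06 0 0 0.001 0 0 0;0.06 0 0 0.002 0 0 0;0.06 0 0 0.003 0 0 0;0.06 0 0 0.003 0 0 0")

```text
t: 7.5
tcp_pos: [465.8, -422.3, -13.4]
ee_rot: [-3.046, -0.769, 0.0]
wrist_force: [-0.4, 0.3, -0.1]
gripper_width: 0.648
grasp_force: 0.0
```

Request:
carry_out(increments="0.06 0 0 0.001 0 0 0;0.06 0 0 0.002 0 0 0;0.06 0 0 0.002 0 0 0")

```text
t: 7.8
tcp_pos: [465.8, -422.2, -15.4]
ee_rot: [-3.046, -0.769, 0.0]
wrist_force: [-0.4, -0.3, 0.2]
gripper_width: 0.646
grasp_force: 0.0
```

Request:
carry_out(increments="0.06 0 0 0.001 0 0 0;0.06 0 0 0.001 0 0 0")

```text
t: 8.0
tcp_pos: [465.8, -422.3, -16.4]
ee_rot: [-3.046, -0.769, 0.0]
wrist_force: [0.1, 0.5, 0.0]
gripper_width: 0.646
grasp_force: 0.0
```

Request:
carry_out(increments="0.06 0 0 0.001 0 0 0;0.06 0 0 0.001 0 0 0")

```text
t: 8.2
tcp_pos: [465.8, -422.3, -17.4]
ee_rot: [-3.046, -0.769, 0.0]
wrist_force: [-0.5, 0.2, 0.9]
gripper_width: 0.645
grasp_force: 0.0
```

Request:
carry_out(increments="0.06 0 0 0.001 0 0 0;0.06 0 0 0.001 0 0 0")

```text
t: 8.4
tcp_pos: [465.8, -422.2, -18.4]
ee_rot: [-3.046, -0.769, 0.0]
wrist_force: [-0.2, 0.2, 0.2]
gripper_width: 0.647
grasp_force: 0.0
```

Request:
carry_out(increments="0.06 0 0 0.001 0 0 0;0.06 0 0 0.001 0 0 0")

```text
t: 8.6
tcp_pos: [465.8, -422.3, -19.4]
ee_rot: [-3.046, -0.769, 0.0]
wrist_force: [-0.3, 0.5, -0.1]
gripper_width: 0.65
grasp_force: 0.0
```

Request:
carry_out(increments="0.06 0 0 0.001 0 0 0;0.06 0 0 0.001 0 0 0")

```text
t: 8.8
tcp_pos: [465.8, -422.3, -20.4]
ee_rot: [-3.046, -0.769, 0.0]
wrist_force: [0.3, -0.6, 1.3]
gripper_width: 0.646
grasp_force: 0.0
```

Run:
```python
from h import *
s=robot.read_state(); print(s["tcp_pos"],s["wrist_force"],robot.grip_depth)
snap("side","s6.png",(300,230,380,300),8)
```

```text
[ 465.79033353 -422.2776726   -20.36293188] [ 0.28638782 -0.5506553   1.29119674] 18.8
```

View pics/s6.png

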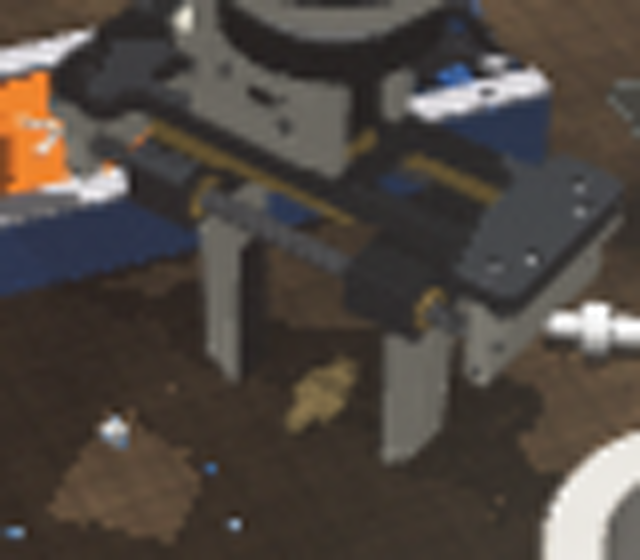

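The tips at (235,380) and (395,462) are now level with the bench on both sides of the fitting at (322,395). The reported TCP therefore reads about 21 mm too low, and I'll allow for that from here. I raise 2 mm and close.

Request:
carry_out(increments="0.06 0 0 -0.002 0 0 0;0.005 0 0 -0.002 0 0 0;0.005 0 0 -0.002 0 0 0;0.005 0 0 -0.002 0 0 0;0.005 0 0 -0.002 0 0 0;0.005 0 0 -0.002 0 0 0;0.005 0 0 -0.002 0 0 0;0.005 0 0 -0.002 0 0 0", newtons=15)

```text
t: 9.65
tcp_pos: [465.8, -422.3, -18.2]
ee_rot: [-3.046, -0.769, -0.0]
wrist_force: [-1.3, -0.6, 0.3]
gripper_width: 0.187
grasp_force: 15.0
```

Request:
carry_out(increments="0.005 0 0 -0.03 0 0 0;0.005 0 0 -0.08 0 0 0;0.005 0 0 -0.08 0 0 0")

```text
t: 9.95
tcp_pos: [467.9, -424.3, 68.7]
ee_rot: [3.039, 0.768, 0.007]
wrist_force: [0.3, -0.4, 0.3]
gripper_width: 0.185
grasp_force: 15.0
```

Run:
```python
from h import *
print(robot.read_state()["gripper_width"]); go(case(44,0,60),YAW)
```

```text
0.1850086050843372
[ 0.1138 -0.0995  0.0082] [ 0.0089  0.0018 -1.0025]
```

Request:
carry_out(increments="0.005 0.114 -0.1 0 0 0 -1;0.005 0.114 -0.1 0 0 0 -1;0.005 0.114 -0.1 0 0 0 -1;0.005 0.114 -0.1 0 0 0 -1;0.005 0.114 -0.1 0 0 0 -1;0.005 0.114 -0.1 0 0 0 -1;0.005 0.114 -0.1 0 0 0 -1;0.005 0.114 -0.1 0 0 0 -1;0.005 0.114 -0.1 0 0 0 -1")

```text
t: 10.85
tcp_pos: [518.7, -280.2, 61.8]
ee_rot: [2.308, 2.132, 0.0]
wrist_force: [0.1, -1.1, -0.6]
gripper_width: 0.188
grasp_force: 15.0
```

Run:
```python
from h import *
s=robot.read_state();print(s["gripper_width"],s["tcp_pos"]); go(case(44,0,-13),YAW)
```

```text
0.18808520487094066 [ 518.72219131 -280.18263322   61.76029798]
[-0.0024  0.0023  0.0748] [ 0.0002  0.0001 -0.0057]
```

Request:
carry_out(increments="0.005 -0.0024 0.0023 0.02 0 0 -0.006;0.005 -0.0024 0.0023 0.045 0 0 -0.006;0.005 -0.0024 0.0023 0.06 0 0 -0.006;0.005 -0.0024 0.0023 0.07 0 0 -0.006;0.005 -0.0024 0.0023 0.073 0 0 -0.006;0.005 -0.0024 0.0023 0.073 0 0 -0.006")

```text
t: 11.45
tcp_pos: [520.9, -282.8, -11.0]
ee_rot: [2.298, 2.142, 0.0]
wrist_force: [0.2, -0.9, -0.4]
gripper_width: 0.186
grasp_force: 15.0
```

Request:
carry_out(increments="0.005 0 0 0.001 0 0 0;0.005 0 0 0.0025 0 0 0;0.005 0 0 0.0025 0 0 0")

```text
t: 11.75
tcp_pos: [521.0, -282.8, -13.4]
ee_rot: [2.298, 2.142, 0.0]
wrist_force: [0.2, -0.1, -0.7]
gripper_width: 0.182
grasp_force: 15.0
```

Request:
carry_out(increments="0.03 0 0 0 0 0 0;0.03 0 0 0 0 0 0;0.03 0 0 0 0 0 0;0.03 0 0 -0.02 0 0 0;0.03 0 0 -0.06 0 0 0;0.03 0 0 -0.09 0 0 0;0.03 0 0 -0.09 0 0 0;0.03 0 0 -0.09 0 0 0")

```text
t: 12.55
tcp_pos: [521.0, -282.8, 76.7]
ee_rot: [2.297, 2.142, 0.001]
wrist_force: [-0.1, 0.9, 0.0]
gripper_width: 0.326
grasp_force: 0.0
```

Run:
```python
from h import *
s=robot.read_state();print(s["t"],s["gripper_width"],s["tcp_pos"]); go(case(-115,0,77),YAW-np.pi/2); go(case(-115,0,20),YAW-np.pi/2)
```

```text
12.55 0.3256776601753806 [ 520.99533412 -282.83916175   76.6601207 ]
[ 0.0007 -0.1591 -0.0005] [ 1.2000e-03 -4.0000e-04  1.5743e+00]
[ 0.0007 -0.1592  0.0565] [ 1.2000e-03 -4.0000e-04  1.5743e+00]
```

Request:
carry_out(increments="0 0.001 -0.159 0 0 0 1.574;0 0.001 -0.159 0 0 0 1.574;0 0.001 -0.159 0 0 0 1.574;0 0.001 -0.159 0 0 0 1.574;0 0.001 -0.159 0 0 0 1.574;0 0.001 -0.159 0 0 0 1.574;0 0.001 -0.159 0 0 0 1.574;0 0.001 -0.159 0 0 0 1.574;0 0.001 -0.159 0 0 0 1.574;0 0.001 -0.159 0 0 0 1.574;0 0.001 -0.159 0 0 0 1.574;0 0.001 -0.159 0 0 0 1.574")

```text
t: 13.75
tcp_pos: [361.8, -270.2, 74.9]
ee_rot: [-3.138, 0.117, 0.002]
wrist_force: [-0.4, -0.8, -0.2]
gripper_width: 0.008
grasp_force: 0.0
```

Run:
```python
from h import *
s=robot.read_state();print(s["t"],s["gripper_width"],s["tcp_pos"]); go(case(-115,0,19),YAW-np.pi/2)
a=robot.camera("top"); b=robot.camera("side")
A=cv2.resize(a[150:275,335:460],(500,500),interpolation=2)[:,:,::-1]; B=cv2.resize(b[210:280,260:335],None,fx=4,fy=4,interpolation=2)[:,:,::-1]
B=cv2.copyMakeBorder(B,0,500-B.shape[0],0,0,cv2.BORDER_CONSTANT); cv2.imwrite("pics/c3.png",np.hstack([A,B]))
```

```text
13.75 0.007584434280652208 [ 361.78246274 -270.21915078   74.93322558]
[0.0007 0.0009 0.0559] [-0.0011  0.0016 -0.0009]
```

View pics/c3.png

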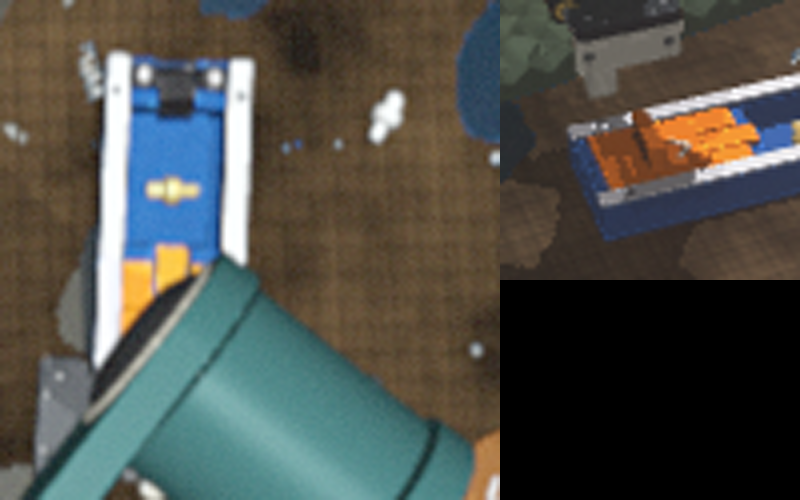

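The fitting lies flat in the compartment at (172,189), clear of the catch at (178,92). The gripper is behind the lid, so I lower it and approach the rib.

Request:
carry_out(increments="0 0.001 0.001 0.03 0 0 0;0 0.001 0.001 0.05 0 0 0;0 0.001 0.001 0.056 0 0 0;0 0.001 0.001 0.056 0 0 0;0 0.008 0.001 0.056 0 0 0;0 0.012 0.001 0.056 0 0 0;0 0.014 0.001 0.056 0 0 0;0 0.016 0.001 0.056 0 0 0;0 0.018 0.001 0.056 0 0 0;0 0.018 0.001 0.056 0 0 0")

```text
t: 14.85
tcp_pos: [380.3, -272.9, 20.3]
ee_rot: [-3.139, 0.115, 0.0]
wrist_force: [0.2, -0.5, -0.4]
gripper_width: 0.005
grasp_force: 0.0
```

Request:
carry_out(increments="0 0.001 0 0 0 0 0;0 0.002 0 0 0 0 0;0 0.003 0 0 0 0 0;0 0.004 0 0 0 0 0;0 0.005 0 0 0 0 0;0 0.006 0 0 0 0 0;0 0.007 0 0 0 0 0;0 0.008 0 0 0 0 0;0 0.009 0 0 0 0 0;0 0.01 0 0 0 0 0")

```text
t: 15.85
tcp_pos: [390.2, -273.7, 20.3]
ee_rot: [3.139, -0.115, -0.0]
wrist_force: [-2.0, 0.6, 0.2]
gripper_width: 0.008
grasp_force: 0.8
```

Request:
carry_out(increments="0 0.003 0 0 0 0 0;0 0.008 0 0 0 0 0;0 0.013 0 0 0 0 0;0 0.018 0 0 0 0 0;0 0.023 0 0 0 0 0;0 0.028 0 0 0 0 0;0 0.033 0 0 0 0 0;0 0.038 0 0 0 0 0;0 0.043 0 0 0 0 0;0 0.048 0 0 0 0 0;0 0.051 0 0 0 0 0;0 0.053 0 0 0 0 0")

```text
t: 17.05
tcp_pos: [443.2, -277.5, 20.2]
ee_rot: [-3.139, 0.115, 0.0]
wrist_force: [-1.9, 0.0, 1.8]
gripper_width: 0.001
grasp_force: 0.8
```

```bash
cat > p.py <<'E'
from h import *
s=robot.read_state(); d=s["tcp_pos"]-C; c,n=np.cos(YAW),np.sin(YAW); f=s["wrist_force"]
print("t",s["t"],"case x %.1f y %.1f z %.1f  push %.1f"%(c*d[0]+n*d[1],-n*d[0]+c*d[1],d[2],-(c*f[0]+n*f[1])))
E
python3 p.py
```

```text
t 17.05 case x -33.9 y -0.5 z 20.2  push 1.9
```

Request:
carry_out(increments="0 0.002 0 0 0 0 0;0 0.004 0 0 0 0 0;0 0.006 0 0 0 0 0;0 0.008 0 0 0 0 0;0 0.01 0 0 0 0 0;0 0.012 0 0 0 0 0;0 0.014 0 0 0 0 0;0 0.016 0 0 0 0 0;0 0.018 0 0 0 0 0;0 0.02 0 0 0 0 0")

```text
t: 18.05
tcp_pos: [463.1, -279.0, 20.2]
ee_rot: [-3.139, 0.115, 0.0]
wrist_force: [-0.9, -0.6, 0.1]
gripper_width: 0.002
grasp_force: 0.3
```

Request:
carry_out(increments="0 0.001 0 0 0 0 0;0 0.002 0 0 0 0 0;0 0.003 0 0 0 0 0;0 0.004 0 0 0 0 0;0 0.005 0 0 0 0 0;0 0.006 0 0 0 0 0")

```text
t: 18.65
tcp_pos: [469.0, -279.4, 20.2]
ee_rot: [3.139, -0.115, -0.0]
wrist_force: [-0.8, 0.2, -0.5]
gripper_width: 0.006
grasp_force: 0.3
```

Request:
carry_out(increments="0 0.001 0 0 0 0 0;0 0.002 0 0 0 0 0;0 0.003 0 0 0 0 0;0 0.004 0 0 0 0 0")

```text
t: 19.05
tcp_pos: [473.0, -279.7, 20.3]
ee_rot: [3.139, -0.115, 0.0]
wrist_force: [-1.0, -0.3, -0.9]
gripper_width: 0.009
grasp_force: 0.3
```

Request:
carry_out(increments="0 0.001 0 0 0 0 0;0 0.002 0 0 0 0 0;0 0.003 0 0 0 0 0")

```text
t: 19.35
tcp_pos: [476.0, -280.0, 20.3]
ee_rot: [-3.139, 0.115, -0.0]
wrist_force: [-0.5, -0.2, -0.7]
gripper_width: 0.005
grasp_force: 0.3
```

Request:
carry_out(increments="0 0.001 0 0 0 0 0;0 0.002 0 0 0 0 0;0 0.003 0 0 0 0 0")

```text
t: 19.65
tcp_pos: [478.8, -280.2, 20.3]
ee_rot: [-3.139, 0.115, 0.001]
wrist_force: [-3.9, 0.1, 1.3]
gripper_width: 0.004
grasp_force: 1.6
```

Request:
carry_out(increments="0 0.001 0 0 0 0 0;0 0.002 0 0 0 0 0")

```text
t: 19.85
tcp_pos: [480.7, -280.3, 20.3]
ee_rot: [3.139, -0.115, -0.001]
wrist_force: [-5.4, 0.5, 2.4]
gripper_width: 0.007
grasp_force: 2.8
```

Request:
carry_out(increments="0 0.001 0 0 0 0 0;0 0.002 0 0 0 0 0")

```text
t: 20.05
tcp_pos: [482.5, -280.5, 20.3]
ee_rot: [-3.139, 0.115, 0.001]
wrist_force: [-7.7, -0.6, 4.3]
gripper_width: 0.002
grasp_force: 3.7
```

Request:
carry_out(increments="0 0.001 0 0 0 0 0;0 0.002 0 0 0 0 0")

```text
t: 20.25
tcp_pos: [485.0, -280.7, 20.4]
ee_rot: [3.139, -0.115, 0.0]
wrist_force: [-1.8, 0.3, 2.4]
gripper_width: 0.007
grasp_force: 1.2
```

Request:
carry_out(increments="0 0.001 0 0 0 0 0;0 0.002 0 0 0 0 0")

```text
t: 20.45
tcp_pos: [487.0, -280.8, 20.3]
ee_rot: [3.139, -0.115, 0.0]
wrist_force: [-2.5, -0.1, 2.1]
gripper_width: 0.004
grasp_force: 1.1
```

Request:
carry_out(increments="0 0.001 0 0 0 0 0;0 0.002 0 0 0 0 0")

```text
t: 20.65
tcp_pos: [489.0, -280.9, 20.3]
ee_rot: [3.139, -0.115, 0.0]
wrist_force: [-2.9, 0.6, 1.6]
gripper_width: 0.005
grasp_force: 1.1
```

Request:
carry_out(increments="0 0.001 0 0 0 0 0;0 0.002 0 0 0 0 0")

```text
t: 20.85
tcp_pos: [490.9, -281.1, 20.3]
ee_rot: [3.139, -0.115, 0.0]
wrist_force: [-2.0, -0.6, 1.7]
gripper_width: 0.002
grasp_force: 1.2
```

Request:
carry_out(increments="0 0.001 0 0 0 0 0;0 0.002 0 0 0 0 0")

```text
t: 21.05
tcp_pos: [492.9, -281.2, 20.3]
ee_rot: [3.139, -0.115, -0.0]
wrist_force: [-1.7, 0.5, 2.0]
gripper_width: 0.004
grasp_force: 1.2
```

Request:
carry_out(increments="0 0.0005 0 0 0 0 0;0 0.001 0 0 0 0 0")

```text
t: 21.25
tcp_pos: [493.9, -281.3, 20.2]
ee_rot: [-3.139, 0.115, 0.0]
wrist_force: [-1.4, 0.3, 2.8]
gripper_width: 0.007
grasp_force: 1.1
```

Request:
carry_out(increments="0 0.0005 0 0 0 0 0;0 0.0008 0 0 0 0 0")

```text
t: 21.45
tcp_pos: [494.7, -281.3, 20.2]
ee_rot: [-3.139, 0.115, 0.0]
wrist_force: [-2.3, 0.4, 2.2]
gripper_width: 0.008
grasp_force: 1.1
```

Request:
carry_out(increments="0 0.0004 0 0 0 0 0;0 0.0008 0 0 0 0 0")

```text
t: 21.65
tcp_pos: [495.4, -281.4, 20.2]
ee_rot: [-3.139, 0.115, 0.0]
wrist_force: [-3.2, 0.1, 1.1]
gripper_width: 0.007
grasp_force: 1.1
```

Request:
carry_out(increments="0 0.0003 0 0 0 0 0;0 0.0006 0 0 0 0 0")

```text
t: 21.85
tcp_pos: [496.0, -281.4, 20.3]
ee_rot: [-3.139, 0.115, 0.0]
wrist_force: [-2.5, -0.3, 2.8]
gripper_width: 0.003
grasp_force: 1.1
```

Request:
carry_out(increments="0 0.0003 0 0 0 0 0;0 0.0006 0 0 0 0 0")

```text
t: 22.05
tcp_pos: [496.7, -281.5, 20.3]
ee_rot: [3.139, -0.115, 0.0]
wrist_force: [-2.0, 0.2, 1.7]
gripper_width: 0.004
grasp_force: 1.1
```

Request:
carry_out(increments="0 0.0003 0 0 0 0 0;0 0.0006 0 0 0 0 0")

```text
t: 22.25
tcp_pos: [497.4, -281.5, 20.2]
ee_rot: [3.139, -0.115, 0.001]
wrist_force: [0.3, 0.3, -0.1]
gripper_width: 0.007
grasp_force: 0.0
```

The force dropped to zero at TCP x 497.4, which is the click. One small nudge will confirm it against the stop.

Request:
carry_out(increments="0 0.0003 0 0 0 0 0;0 0.0006 0 0 0 0 0")

```text
t: 22.45
tcp_pos: [497.9, -281.5, 20.2]
ee_rot: [-3.139, 0.115, 0.0]
wrist_force: [-1.6, 1.0, 0.5]
gripper_width: 0.005
grasp_force: 0.6
```

Request:
carry_out(increments="0 0.0003 0 0 0 0 0;0 0.0005 0 0 0 0 0")

```text
t: 22.65
tcp_pos: [498.3, -281.6, 20.2]
ee_rot: [-3.139, 0.115, 0.0]
wrist_force: [-1.1, -0.8, -0.7]
gripper_width: 0.002
grasp_force: 0.5
```

Request:
carry_out(increments="0 -0.005 0 0 0 0 0;0 -0.015 0 0 0 0 0;0 -0.015 0 -0.03 0 0 0;0 -0.015 0 -0.08 0 0 0;0 -0.06 0 -0.13 0 0 0;0 -0.1 0 -0.16 0 0 0;0 -0.12 0.04 -0.16 0 0 0;0 -0.12 0.09 -0.16 0 0 0;0 -0.12 0.14 -0.16 0 0 0;0 -0.12 0.16 -0.16 0 0 0;0 -0.12 0.16 -0.16 0 0 0")

```text
t: 23.75
tcp_pos: [365.5, -434.4, 179.5]
ee_rot: [-3.139, 0.119, 0.001]
wrist_force: [-0.1, 0.5, 0.2]
gripper_width: 0.001
grasp_force: 0.0
```

Run:
```python
from h import *
print(robot.read_state()["tcp_pos"])
for n in("top","side"):
    im=robot.camera(n); h=cv2.cvtColor(im,cv2.COLOR_RGB2HSV); z=32
    # hue profile along the case centreline (y=0) and y=22 on the lid plane
    for y in(0,22):
        xs=np.arange(-90,131,6); q=w2px(n,[case(x,y,z) for x in xs]).round().astype(int)
        print(n,y,"".join("O" if 8<=h[v,u,0]<=24 and h[v,u,1]>170 and h[v,u,2]>90 else "B" if 95<h[v,u,0]<130 and h[v,u,1]>100 else "k" if h[v,u,2]<70 else "." for u,v in q))
```

```text
[ 365.4557836  -434.44354421  179.54231823]
top 0 BBBBBBBBBBBBBBB.OOOOOOOOO...OOOOOOOO.
top 22 BBBBBBBBBBBBBBB.OOOOOOOOOOOOOOOOOO...
side 0 BBBBBBBBBBBBBB.OOOOOO.OOO..OOOOOOOOOk
side 22 BBBBBBBBBBBBBBBOOOOOOk.OOOOOOOOOOO...
```

The lid now covers the compartment, spanning case x 0 to about 108 mm with the tab at about 119 mm. That matches an origin of 56 mm, and the click was felt in the force. Handing in.

```bash
python3 -c "
from workcell import robot
print(robot.sign_off())"
```

```text
the job is handed in; nothing more can be done
None
```

The brass fitting is in the compartment and the orange lid is shut: the tab's click showed as the push force falling to zero, I measured no push above about 8 N, and the job was handed in after about 24 s.

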